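# Set the square round the corner of the bench block

## Task

Lift the lid of the wooden case until it rests back on its stop and take out the engineer's square. Lay it flat on the bench round the corner of the steel bench block that lies under the lamp bar (the block's near right corner seen from the robot), thick stock flush along the block's right side and thin blade flush along its near side, so that I can look for light in the gap; ease it up without ramming the block or shoving it away, leave the square there and the lid open, and do not disturb the other things on the bench.

Things in the scene. Friction and masses are not known exactly. Their poses are not given: they have to be found in the camera images.
- case: Flat wooden case, fixed, 130 (its x) x 180 (its y) mm, walls 6 mm thick, 34 mm high; origin on the bench under the middle of the hinge, at its far side (the case spans x = -130 to 0); felt floor 12 mm up. x points away from the robot; turned at most 15 degrees. It stands left or right of the block. The square lies loose on the felt, stock along x, about 35 mm from the -y (right) wall, blade by the near wall.
- lid (a joint): Hinge of the case's lid: 0 closed, grows as it opens, 1.9 rad on its stop, leaning back past upright. Lid 130 x 180 x 8 mm, about 0.18 kg, no catch and no friction: it falls shut if let go below about 1.5 rad, and falls gently onto its stop beyond that.
- lid_knob (a point): Middle of the head of the brass knob on the lid: round, 18 mm across, its head 12 to 22 mm above the lid's upper face (stem below 10 mm across), on the lid's centre line, 20 mm from the front edge and 110 mm from the hinge. This point is 17 mm above the lid's face. Its axes turn with the lid (z is the lid's outward normal).
- lid_hinge (a point): Middle of the lid's hinge line at the far rim of the case, on the lid's underside, 34.5 mm above the bench. The hinge line is the case's y axis.
- square: Steel engineer's square, about 0.36 kg, lying flat: dark stock 100 (its x) x 24 (its y) x 18 mm high; bright blade 18 mm wide, 2 mm thick, standing out 80 mm along +y at the stock's -x end (x = -50 to -32 mm), its underside 8 mm above the stock's. Origin at the centre of the stock's underside; z up. Centre of mass near x = -3, y = 3 mm.
- square_corner (a point): Inside corner of the square, where the stock's inner face meets the blade's inner edge: x = -32, y = 12, z = 9 mm in the square's frame.
- stock_end (a point): Far end of the stock's inner face: x = 50, y = 12, z = 9 mm in the square's frame.
- blade_end (a point): Far end of the blade's inner edge: x = -32, y = 92, z = 9 mm in the square's frame.
- block: Steel bench block, 100 x 100 x 20 mm, 1.6 kg, loose on the bench. Origin at the centre of its underside, x away from the robot, y left, turned at most 15 degrees. Its right side is the face y = -50 mm, its near side the face x = -50 mm. It slides if pushed with more than about 7 N.
- block_corner (a point): The corner to be checked, at half height: x = -50, y = -50, z = 10 mm in the block's frame.
- lamp: LED bench lamp, fixed. Origin on the bench under the middle of its light bar, 44 (its x) x 360 (its y) x 16 mm, underside 226 mm up, along the block's near side and right above where the stock has to lie: nothing tall can come straight down there. A round arm 16 mm thick, 252 mm up, runs from the bar's middle along +x to a post at x = 225 mm, base 110 mm across.
- spool_a: Bystander: upright thread spool, 42 mm diameter, 50 mm high, left of the block. Origin at its foot.
- spool_b: Bystander: a second such spool, left of the block and farther off.
- bead_bowl: Bystander: white bowl of beads, 90 mm diameter, 32 mm high, right of the case. Origin at its foot.
- scissors: Bystander: scissors lying flat, about 165 mm long, 12 mm high, left of the case. Origin at the rivet.
- pliers: Bystander: pliers lying flat behind the block, about 135 mm long, 12 mm high. Origin at the joint.
- snips: Bystander: thread snips lying flat right of the block, about 105 mm long, 10 mm high. Origin at the middle.
- bead_jar: Bystander: clear jar with a red cap, 68 mm diameter, 100 mm high, at the back. Origin at its foot.
There are look-alikes about, which are no part of the job. Of the things that look like the block, take the one that is nearest to the robot's base at the start.

How it is judged:
By the outcome, as a careful person would: the job done as asked, in the order asked, and still so for the second after the job is handed in, with the robot touching nothing.
It also fails if it takes over 72 s, if anything falls off the work surface, if the arm or the gripper's body presses on something with over 40 N, if the wrist force passes 120 N, or if a joint passes its speed limit or range.

## Robot

A 6-joint arm with a two-finger parallel gripper is mounted at the origin on the work surface. World frame = base frame: x ahead of the robot, y to its left, z up, the work surface at z = 0. Lengths are in m, angles in degrees, forces in N, time in s.
With the tool pointing down it reaches from about 0.25 to 0.725 m from the base axis. Payload 9.7 kg.
Tool frame: the origin (TCP) lies at the very end of the fingers, on their centre line; the grasp point (between the pads) lies 19 mm behind it; z points along the fingers, y is the line along which they close (so a half turn about z gives the same grasp; the last joint's range is limited). The gripper opens to 85 mm and grips with 20 to 120 N. Pads are 22 mm wide; open, the fingers measure 114 mm over their backs; the gripper's body (76 mm by 85 mm) begins 54 mm behind the grasp point. The pads swing forward as they close: fully open they stand 13 mm farther back than shut.
Start: joints at [69.442, 4.979, 10.078, 95.1, 0, 90], TCP at [0.193, 0.515, 0.231] pointing down, gripper open.
Joint ranges: [-179.16, 179.16], [-48.56, 103.87], [-65.8, 70.77], [-126.05, 130.52], [-82.76, 87.17], [-180, 180]. Speed limits (degrees/s): [127.2, 127.2, 147.25, 180, 180, 180].

## Interface

Orientations are given as [roll, pitch, yaw] about the fixed x, y, z axes, in that order (R = Rz(yaw) Ry(pitch) Rx(roll)).
In Python, from workcell import bot, viewer, finder gives the robot as it stands. The module is installed in compiled form; this text tells all that it offers.
- The arm moves only by the shell command python3 -m inch 'ROWS' [FORCE]. ROWS is JSON, a list that holds one entry, the list of rows, each a list of 7 numbers: the opening in per cent of the stroke, from 0 (shut) to 100 (fully open), then the shift along the tool's x, y, z in mm, then the turn, a rotation vector about the tool's x, y, z in degrees. In form: [[[grip, tx, ty, tz, ax, ay, az], ...]]. A call has 1 to 8 rows; each row shifts and turns the commanded pose from where the row before left it, along the tool's axes as they then stand; what a row does not reach is not made up. A row lasts 1/8 s, in which the tool goes at most 62.5 mm and 10.7 degrees, less where a joint would pass 70% of its speed; a pose out of reach is approached as far as the arm can. A call with a gripper value outside its range is refused whole. The fingers move at their own pace and stop on an object; FORCE is the grip in N (left out, the last holds). Time passes only in rows, so rows that do not move let the fingers close. It gives the time, the measured TCP pose, the force, the opening and the grip force at its end, in the units of the state.
- bot.get_obs(): the state, without advancing time (a new reading comes with each control period).
- viewer.camera(name): name is "scene" or "top" or "wrist"; returns a dict with "pixels" (384x512x3 uint8, red, green, blue), "vfov" (degrees; the focal length in pixels is half the picture's height over the tangent of half this angle, whatever the lens; pixels are square), "cx", "cy" (the principal point, pixels), "R" (3x3) and "t" (3): a world point X has camera coordinates R X + t. Camera axes: x right, y down, z forward; pixel columns grow to the right and rows downward; lengths in m; the calibration is good to about 2 mm. A picture is of the moment at which its call begins. There is no depth.
- bot.job_done(): hands the job in; it is judged then, once.
Trained networks look in the newest picture that a camera, given by its name, has taken for a name from the list of things; names that differ only in an ending like _2 or _b are one class to them, and where a whole thing is asked for, a point or a joint stands for the part that bears it (a point fixed in the world has none). Each returns a list of dicts, best first, with "conf" (0 to 1); they miss things now and then, are a little off and sometimes report something else, mostly with a low value. They report only what shows in the picture. A call takes as long as a camera call. They do not tell look-alikes from the thing itself.
- finder.outline_of(camera, thing): "pixels" (384x512 bool, what is visible of it) and "extent" ([centre column, centre row, width, height] in pixels, round what is visible of it).
- finder.mark_of(camera, thing): "position" ([column, row] in pixels: a listed point, or the origin of a listed thing).
The state is a dict: "time": time; "q": joint angles; "qd": joint speeds; "joint_efforts": joint torques, N m; "ee_pos": TCP position; "tcp_rot": TCP orientation; "wrist_force": force on the tool from outside, world axes, zero at the start; "torque": the same for the moment, N m; "opening": finger opening in m; "grasp_force": force on a finger pad.
Only numpy, scipy, OpenCV 4.12 (cv2) and the standard library are available. Lean on these libraries where they do the work, as an engineer would, in place of code of your own. Each camera call takes 0.05 s, during which the arm holds its last target. There are 200 camera calls.

## Working session

There is one attempt and no reset: what is moved stays moved. The work goes in short steps, Python scripts to look and compute and a shell command to move; the robot and the scene stay as the last step left them, time stands still between calls to the robot, and variables do not carry over. Pictures are saved under pics/ and viewed, at most 10 in all, crops included, and the job is handed in when it is done.

```bash
mkdir -p pics; cat > h.py <<'E'
import numpy as np, cv2
from scipy.spatial.transform import Rotation as Ro
from workcell import bot, viewer, finder
def K(c):
    f=192/np.tan(np.radians(c['vfov'])/2)*(c['pixels'].shape[0]/384)
    return f
def ray(c,p):
    R=np.array(c['R']);t=np.array(c['t']);f=K(c)
    d=R.T@np.array([(p[0]-c['cx'])/f,(p[1]-c['cy'])/f,1]);return -R.T@t,d
def atz(c,p,z):
    o,d=ray(c,p);return o+d*(z-o[2])/d[2]
def proj(c,X):
    v=np.array(c['R'])@np.array(X)+np.array(c['t']);f=K(c);return np.array([c['cx']+f*v[0]/v[2],c['cy']+f*v[1]/v[2]])
def tri(L):
    A=np.zeros((3,3));b=np.zeros(3)
    for c,p in L:
        o,d=ray(c,p);d=d/np.linalg.norm(d);M=np.eye(3)-np.outer(d,d);A+=M;b+=M@o
    X=np.linalg.solve(A,b);return X,[np.round(proj(c,X)-p,1) for c,p in L]
def save(c,n):cv2.imwrite('pics/'+n,c['pixels'][:,:,::-1])
E
python3 - <<'E'
from h import *
np.set_printoptions(precision=3,suppress=True)
C={n:viewer.camera(n) for n in('scene','top','wrist')}
im=np.hstack([C['scene']['pixels'],C['top']['pixels']])
cv2.imwrite('pics/a_s.png',C['scene']['pixels'][:,:,::-1]);cv2.imwrite('pics/a_t.png',C['top']['pixels'][:,:,::-1])
for n in C: print(n,C[n]['vfov'],C[n]['cx'],C[n]['cy'],-np.array(C[n]['R']).T@np.array(C[n]['t']),np.array(C[n]['R'])[2])
for n in('scene','top'):
  for th in('case','lid_knob','lid_hinge','block','block_corner','lamp','spool_a','bead_bowl','scissors','pliers','snips','bead_jar','square'):
    print(n,th,[(np.round(m['position']),round(m['conf'],2),atz(C[n],m['position'],0.0)[:2]) for m in finder.mark_of(n,th)[:4]])
E
```

```text
scene 55.425133841833976 251.1747562247191 194.99492528331214 [1.126 0.216 0.911] [-0.472 -0.2   -0.859]
top 52.93513525400535 257.7026293400883 184.08002371510133 [0.451 0.014 1.167] [ 0.18   0.01  -0.984]
wrist 69.31325202194222 256.29481517122025 186.86962141731502 [0.119 0.544 0.372] [ 0.291 -0.11  -0.95 ]
scene case [(array([182., 168.]), 0.58, array([ 0.616, -0.228]))]
scene lid_knob [(array([207., 131.]), 0.87, array([ 0.457, -0.223])), (array([260., 220.]), 0.58, array([0.691, 0.058]))]
scene lid_hinge [(array([182., 161.]), 0.57, array([ 0.593, -0.24 ]))]
scene block [(array([419., 248.]), 0.91, array([0.605, 0.482])), (array([170., 221.]), 0.79, array([ 0.789, -0.173])), (array([325., 224.]), 0.71, array([0.633, 0.228]))]
scene block_corner [(array([149., 238.]), 0.93, array([ 0.857, -0.201])), (array([435., 269.]), 0.7, array([0.647, 0.529])), (array([314., 203.]), 0.58, array([0.58 , 0.182]))]
scene lamp [(array([149., 142.]), 0.64, array([ 0.567, -0.371]))]
scene spool_a [(array([373., 236.]), 0.87, array([0.617, 0.359])), (array([370., 257.]), 0.76, array([0.681, 0.366]
[... 785 characters left out ...]
array([110., 210.]), 0.65, array([0.597, 0.48 ]))]
top block_corner [(array([ 98., 190.]), 0.94, array([0.657, 0.518])), (array([326., 121.]), 0.85, array([ 0.862, -0.195])), (array([211., 211.]), 0.75, array([0.584, 0.169]))]
top lamp []
top spool_a [(array([146., 179.]), 0.77, array([0.69 , 0.371])), (array([154., 204.]), 0.43, array([0.61 , 0.345]))]
top bead_bowl [(array([393., 211.]), 0.97, array([ 0.572, -0.38 ]))]
top scissors [(array([286., 221.]), 0.77, array([ 0.548, -0.058]))]
top pliers []
top snips [(array([245., 176.]), 0.39, array([0.692, 0.066]))]
top bead_jar [(array([274., 153.]), 0.8, array([ 0.763, -0.026]))]
top square [(array([178., 163.]), 0.23, array([0.737, 0.273]))]
```

View pics/a_s.png

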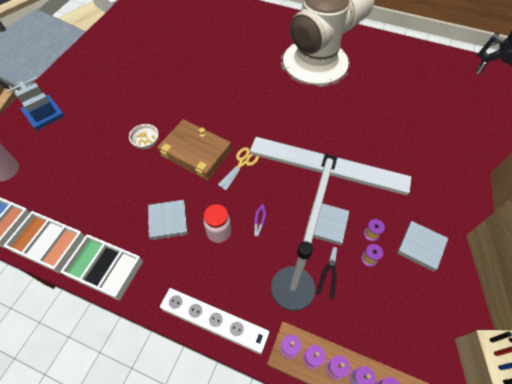

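View pics/a_t.png

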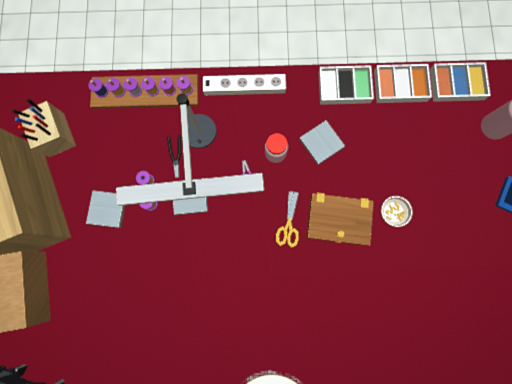

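List of look-alikes: there are three steel plates. One is under the lamp bar, at scene (330,224) / top (190,203), about 0.66 m from the base. One is far left, at scene (423,246) / top (105,209), about 0.77 m. One is at the back right, at scene (168,220) / top (322,142), about 0.82 m. I choose the one under the bar, which is nearest. There is only one case, at scene (195,148) / top (341,218), with its knob at scene (202,131) / top (341,234).

```bash
python3 - <<'E'
from h import *
np.set_printoptions(precision=4,suppress=True)
S=viewer.camera('scene');
k=lambda n,t:finder.mark_of(n,t)
sk=k('scene','lid_knob')[0]['position'];sh=k('scene','lid_hinge');
so=[o for o in finder.outline_of('scene','case')][:1]
sb=finder.outline_of('scene','block'); slm=finder.outline_of('scene','lamp')
T=viewer.camera('top')
tk=k('top','lid_knob')[0]['position'];th=k('top','lid_hinge')
to=finder.outline_of('top','case')[:1];tb=finder.outline_of('top','block');tl=finder.outline_of('top','lamp')
print('knob',tri([(S,sk),(T,tk)]))
for nm,C,o in(('S',S,so),('T',T,to)):
  for m in o:
    cnt=max(cv2.findContours(m['pixels'].astype(np.uint8),0,1)[0],key=cv2.contourArea)
    h=cv2.approxPolyDP(cv2.convexHull(cnt),4,True)[:,0];print(nm,'case',m['conf'],h.tolist(),[atz(C,p,.042)[:2] for p in h])
for nm,C,o in(('S',S,sb),('T',T,tb)):
  for m in o:
    cnt=max(cv2.findContours(m['pixels'].astype(np.uint8),0,1)[0],key=cv2.contourArea)
    h=cv2.approxPolyDP(cv2.convexHull(cnt),3,True)[:,0];print(nm,'block',round(m['conf'],2),m['extent'],h.tolist(),[atz(C,p,.02)[:2] for p in h])
for nm,C,o in(('S',S,slm),('T',T,tl)):print(nm,'lamp',[(m['conf'],m['extent']) for m in o])
# bar corners by eye: upper face 242mm
for C,P in((S,[(252,139),(411,178),(409,191),(250,151)]),(T,[(116,188),(262,175),(264,190),(117,204)])):
  print('bar',[atz(C,p,.242)[:2] for p in P])
c=viewer.camera('wrist');o=bot.get_obs();Rt=Ro.from_euler('xyz',o['tcp_rot'],degrees=True).as_matrix()
print(o);print('cam in tool',Rt.T@(-np.array(c['R']).T@np.array(c['t'])-o['ee_pos']),'axis',Rt.T@np.array(c['R']).T)
cr=np.hstack([cv2.resize(S['pixels'][180:270,280:410],None,fx=3,fy=3),cv2.resize(T['pixels'][150:240,95:225],None,fx=3,fy=3)]);cv2.imwrite('pics/crop1.png',cr[:,:,::-1])
E
```

```text
knob (array([ 0.4947, -0.2049,  0.0636]), [array([0.8, 0.1]), array([ 0.8, -0.3])])
S case 0.94 [[182, 120], [230, 142], [231, 150], [208, 178], [160, 152], [160, 143]] [array([ 0.4775, -0.294 ]), array([ 0.5   , -0.1176]), array([ 0.5266, -0.1022]), array([ 0.6432, -0.1214]), array([ 0.6147, -0.2944]), array([ 0.5849, -0.3116])]
T case 0.56 [[279, 134], [287, 149], [273, 162], [265, 155], [265, 143]] [array([ 0.8093, -0.0426]), array([ 0.7617, -0.0651]), array([ 0.7226, -0.0218]), array([0.7448, 0.0016]), array([0.7822, 0.0006])]
S block 0.8 [422.0, 247.0, 49.4, 44.8] [[411, 222], [446, 237], [436, 269], [398, 252]] [array([0.5477, 0.4423]), array([0.5567, 0.5359]), array([0.6571, 0.5244]), array([0.6482, 0.4268])]
S block 0.75 [328.7, 224.8, 35.2, 41.7] [[323, 204], [347, 211], [340, 244], [314, 236]] [array([0.5856, 0.2054]), array([0.5815, 0.2731]), array([0.6844, 0.2819]), array([0.6887, 0.212 ])]
S block 0.71 [167.3, 219.3, 37.2, 40.3] [[184, 199], [187, 232], [151, 238], [147, 224], [149, 206]] [array([ 0.7208, -0.1611]), array([ 0.8084, -0.1053]), array([ 0.8607, -0.1853]), a
[... 1442 characters left out ...]
ay([0.6189, 0.3703]), array([0.6423, 0.0125]), array([0.605 , 0.0085]), array([0.5794, 0.3662])]
{'time': 2.1, 'q': array([69.4413,  4.9785, 10.0791, 95.0987, -0.0001, 90.0015]), 'qd': array([-0.0505,  0.0187,  0.0242, -0.0345, -0.0787, -0.0046]), 'joint_efforts': array([ -0.0004, -52.0087,  46.4864,   0.0013,   0.    ,   0.    ]), 'ee_pos': array([0.1931, 0.515 , 0.2313]), 'tcp_rot': array([179.9981,   0.0001, 159.4398]), 'wrist_force': array([-0.1724,  0.9533, -0.6928]), 'torque': array([ 0.0464, -0.0801,  0.0444]), 'grasp_force': 0.0, 'opening': 0.08529724821052294}
cam in tool [ 0.0792  0.001  -0.1418] axis [[ 0.0005 -0.9504 -0.311 ]
 [ 1.      0.0005  0.0003]
 [-0.0001 -0.311   0.9504]]
```

View pics/crop1.png

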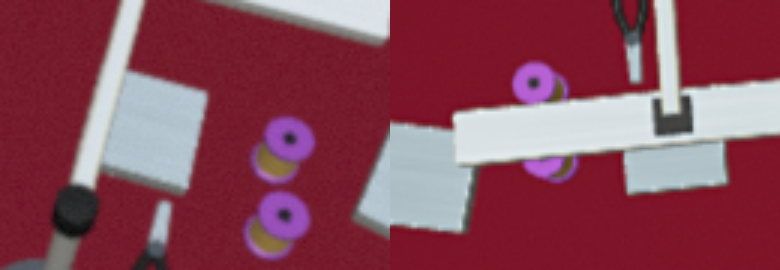

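The crop confirms the chosen block. It is under the bar (left half centre (155,130), right half (675,165)), with its near edge in front of the bar. The spools are to its left and the pliers behind it. Now I move over the case.

```bash
cat >> h.py <<'E'
def pose():
    o=bot.get_obs();return np.array(o['ee_pos']),Ro.from_euler('xyz',o['tcp_rot'],degrees=True).as_matrix()
def mk(pitch,yaw):  # tool down, yaw (deg; world heading of case/block), tilt: fingers lean forward by pitch
    # tool y = heading's left, tool z = cos(p)*down + sin(p)*ahead
    a=np.radians(yaw);p=np.radians(pitch)
    f=np.array([np.cos(a),np.sin(a),0]);l=np.array([-np.sin(a),np.cos(a),0]);z=np.array([0,0,-np.cos(p)])+f*np.sin(p)
    return np.array([np.cross(l,z),l,z]).T
def plan(X,R,n,P=None):
    p,R0=P or pose(); w=Ro.from_matrix(R0.T@R).as_rotvec()/n
    E=Ro.from_rotvec(w).as_matrix();A=sum(np.linalg.matrix_power(E,k) for k in range(n))
    t=np.linalg.solve(A,R0.T@(np.array(X)-p))*1000
    print(n,'rows of',np.round(t,1),np.round(np.degrees(w),2));return (np.array(X),R)
def show():
    o=bot.get_obs();print(round(o['time'],2),np.round(np.array(o['ee_pos'])*1000,1),np.round(o['tcp_rot'],1),'F',np.round(o['wrist_force'],1),'op',round(o['opening']*1000,1),'g',round(o['grasp_force'],1),'q',np.round(o['q']))
E
python3 -c "
from h import *
plan([.48,-.205,.21],mk(0,-6),16)"
```

```text
16 rows of [-28.2 -39.6   1.3] [ 0.    0.   -0.91]
```

```bash
python3 -m inch '[[[100,-28.2,-39.6,1.3,0,0,-0.91],[100,-28.2,-39.6,1.3,0,0,-0.91],[100,-28.2,-39.6,1.3,0,0,-0.91],[100,-28.2,-39.6,1.3,0,0,-0.91],[100,-28.2,-39.6,1.3,0,0,-0.91],[100,-28.2,-39.6,1.3,0,0,-0.91],[100,-28.2,-39.6,1.3,0,0,-0.91],[100,-28.2,-39.6,1.3,0,0,-0.91]]]' && python3 -m inch '[[[100,-28.2,-39.6,1.3,0,0,-0.91],[100,-28.2,-39.6,1.3,0,0,-0.91],[100,-28.2,-39.6,1.3,0,0,-0.91],[100,-28.2,-39.6,1.3,0,0,-0.91],[100,-28.2,-39.6,1.3,0,0,-0.91],[100,-28.2,-39.6,1.3,0,0,-0.91],[100,-28.2,-39.6,1.3,0,0,-0.91],[60,-28.2,-39.6,1.3,0,0,-0.91]]]'
python3 - <<'E'
from h import *
np.set_printoptions(precision=4,suppress=True)
S=viewer.camera('scene');sk=finder.mark_of('scene','lid_knob')
T=viewer.camera('top');tk=finder.mark_of('top','lid_knob')
W=viewer.camera('wrist');wk=finder.mark_of('wrist','lid_knob');wo=finder.outline_of('wrist','case')
print([[ (m['position'],m['conf']) for m in x[:2]] for x in(sk,tk,wk)])
if wk: 
  print(tri([(W,wk[0]['position']),(S,sk[0]['position'])]),tri([(W,wk[0]['position']),(T,tk[0]['position'])]))
for m in wo[:1]:
    cnt=max(cv2.findContours(m['pixels'].astype(np.uint8),0,1)[0],key=cv2.contourArea)
    h=cv2.approxPolyDP(cv2.convexHull(cnt),4,True)[:,0];print(h.tolist(),[atz(W,p,.042)[:2] for p in h])
save(W,'w1.png');show()
E
```

```text
time: 3.1
ee_pos: [0.314, 0.1441, 0.2211]
tcp_rot: [180.0, 0.1, 166.8]
wrist_force: [1.4, -0.8, -0.7]
opening: 0.0853
grasp_force: 0.0
time: 4.1
ee_pos: [0.4808, -0.2074, 0.2105]
tcp_rot: [-180.0, 0.0, 174.0]
wrist_force: [1.3, 1.1, 0.5]
opening: 0.0696
grasp_force: 0.0
[[([204.6, 132.3], 0.67)], [([340.2, 232.8], 0.67)], [([258.1, 195.2], 0.79)]]
(array([ 0.5063, -0.2027,  0.0557]), [array([ 2.9, -1.7]), array([-1.2, -0.1])]) (array([ 0.5066, -0.2061,  0.0596]), [array([-0.,  0.]), array([-0.,  0.])])
[[181, 169], [188, 162], [326, 167], [334, 176], [326, 237], [300, 271], [212, 267], [182, 237]] [array([ 0.4717, -0.2913]), array([ 0.4644, -0.2818]), array([ 0.4869, -0.1256]), array([ 0.4986, -0.1167]), array([ 0.5768, -0.1281]), array([ 0.6228, -0.1632]), array([ 0.6047, -0.2761]), array([ 0.5578, -0.3066])]
4.45 [ 480.  -205.   210.9] [-180.    0.  174.] F [0.4 1.  0. ] op 51.3 g 0.0 q [-23.   1.   3.  93.   0. -17.]
```

View pics/w1.png

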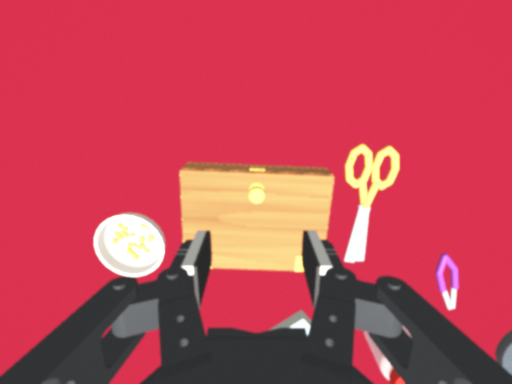

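The wrist view shows the knob head at (257,196), the lid's near upper edge from (182,173) to (333,178), the bowl at the left (130,244) and the scissors at the right (368,200). Next is the yaw.

```bash
python3 - <<'E'
from h import *
np.set_printoptions(precision=4,suppress=True)
W=viewer.camera('wrist')
# front edge of lid top: fit between dark front & light lid
g=W['pixels'].astype(int);b=g[:,:,1]
cols=[c for c in range(190,328,4) if not 240<c<275];pts=[]
for c in cols:
    col=b[160:185,c];d=np.diff(col);pts.append((c,160.5+np.argmax(d)))
pts=np.array(pts,float);vx,vy,x0,y0=cv2.fitLine(pts.astype(np.float32),cv2.DIST_HUBER,0,.01,.01).ravel()
f=lambda c:(c,y0+(c-x0)*vy/vx)
A=atz(W,f(182),.0425);B=atz(W,f(332),.0425);d=B-A
print(f(182),f(332),A,B,np.hypot(*d[:2]),'yaw',np.degrees(np.arctan2(-d[0],d[1])))
mid=(A+B)/2;a=np.arctan2(-d[0],d[1]);fx=np.array([np.cos(a),np.sin(a)])
print('hinge',mid[:2]+.13*fx,'knob',mid[:2]+.02*fx, 'knob ray',atz(W,(257,195.5),.0595))
kx=np.array([.506,-.2055])
plan([.506,-.2055,.0595+.045],mk(0,np.degrees(a)),4)
E
```

```text
(182, np.float32(169.2634)) (332, np.float32(175.72736)) [ 0.4726 -0.2893  0.0425] [ 0.4982 -0.1177  0.0425] 0.1735214559857409 yaw -8.487961458983374
hinge [ 0.614  -0.2227] knob [ 0.5052 -0.2065] knob ray [ 0.5073 -0.2061  0.0595]
4 rows of [-6.4  0.6 26.6] [-0.    0.01  0.64]
```

```bash
python3 -m inch '[[[45,-6.4,0.6,26.6,0,0,0.55],[45,-6.4,0.6,26.6,0,0,0.55],[45,-6.4,0.6,26.6,0,0,0.55],[45,-6.4,0.6,26.6,0,0,0.55],[45,0,0,27,0,0,0],[45,0,0,28,0,0,0],[45,0,0,0,0,0,0]]]'
python3 - <<'E'
from h import *
np.set_printoptions(precision=4,suppress=True)
W=viewer.camera('wrist');k=finder.mark_of('wrist','lid_knob')
print([(m['position'],m['conf']) for m in k[:2]],[atz(W,m['position'],.0595) for m in k[:1]])
p,R=pose();print(proj(W,p-.019*R[:,2]),proj(W,[.506,-.206,.0595]));save(W,'w2.png');show()
E
```

```text
time: 5.38
ee_pos: [0.5046, -0.2051, 0.0477]
tcp_rot: [180.0, -0.2, 171.9]
wrist_force: [0.5, 0.4, 0.2]
opening: 0.0383
grasp_force: 0.0
[([251.7, 255.8], 0.71)] [array([ 0.5069, -0.2071,  0.0595])]
[253.3289 264.8964] [253.4468 254.0419]
5.47 [ 506.2 -206.    50.3] [-180.     0.1  171.8] F [-0.1 -0.4  0.2] op 38.5 g 0.0 q [-22.   5. -10.  75.  -0. -14.]
```

View pics/w2.png

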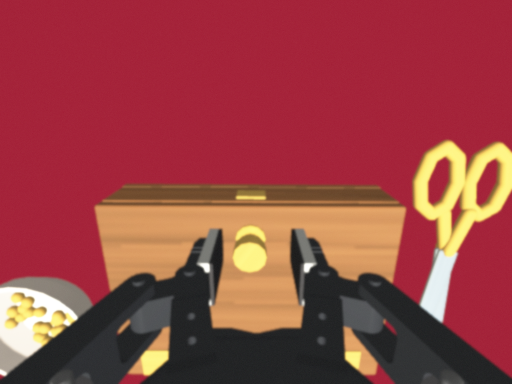

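The knob sits at (250,250), midway between the pad tips at (214,240) and (300,240). The yaw matches. I close the grip and work out the arc.

```bash
python3 -m inch '[[[0,0,0,0,0,0,0],[0,0,0,0,0,0,0],[0,0,0,0,0,0,0],[0,0,0,0,0,0,0]]]' 30
python3 - <<'E'
from h import *
show()
ph=np.radians(np.arange(0,97,6));x=-110*np.cos(ph)+25*np.sin(ph);z=110*np.sin(ph)+25*np.cos(ph)
print([[round(-a,1),round(-b,1)] for a,b in zip(np.diff(x),np.diff(z))])
E
```

```text
time: 5.98
ee_pos: [0.5064, -0.2089, 0.0512]
tcp_rot: [-179.7, 0.1, 171.7]
wrist_force: [-3.4, -11.8, 2.9]
opening: 0.016
grasp_force: 29.5
5.97 [ 506.4 -208.9   51.2] [-1.797e+02  1.000e-01  1.717e+02] F [ -3.4 -11.8   2.9] op 16.0 g 29.5 q [-22.   5. -10.  75.  -0. -14.]
[[np.float64(-3.2), np.float64(-11.4)], [np.float64(-4.4), np.float64(-11.0)], [np.float64(-5.5), np.float64(-10.4)], [np.float64(-6.6), np.float64(-9.8)], [np.float64(-7.6), np.float64(-9.1)], [np.float64(-8.5), np.float64(-8.2)], [np.float64(-9.3), np.float64(-7.3)], [np.float64(-10.0), np.float64(-6.3)], [np.float64(-10.6), np.float64(-5.2)], [np.float64(-11.1), np.float64(-4.1)], [np.float64(-11.4), np.float64(-2.9)], [np.float64(-11.7), np.float64(-1.7)], [np.float64(-11.8), np.float64(-0.5)], [np.float64(-11.8), np.float64(0.8)], [np.float64(-11.6), np.float64(2.0)], [np.float64(-11.4), np.float64(3.2)]]
```

```bash
python3 -m inch '[[[0,-0.5,-3.5,0,0,0,0],[0,-3.2,0,-11.4,0,0,0],[0,-4.4,0,-11,0,0,0],[0,-5.5,0,-10.4,0,0,0],[0,-6.6,0,-9.8,0,0,0]]]'
```

```text
time: 6.6
ee_pos: [0.5255, -0.2121, 0.0927]
tcp_rot: [179.9, -0.0, 171.8]
wrist_force: [-0.3, 4.9, -2.5]
opening: 0.016
grasp_force: 29.4
```

```bash
python3 -m inch '[[[0,-7.6,0.5,-9.1,0,0,0],[0,-8.5,0.5,-8.2,0,0,0],[0,-9.3,0,-7.3,0,0,0],[0,-10,0,-6.3,0,0,0],[0,-10.6,0,-5.2,0,0,0],[0,-11.1,0,-4.1,0,0,0]]]'
python3 -c "
from h import *
show();W=viewer.camera('wrist');S=viewer.camera('scene');save(S,'s2.png');save(W,'w3.png')"
```

```text
time: 7.35
ee_pos: [0.583, -0.2205, 0.133]
tcp_rot: [-179.9, 0.1, 171.8]
wrist_force: [-2.2, -0.4, 1.1]
opening: 0.0156
grasp_force: 29.9
7.35 [ 583.  -220.5  133. ] [-1.799e+02  1.000e-01  1.718e+02] F [-2.2 -0.4  1.1] op 15.6 g 29.9 q [-21.  14.  10.  85.  -0. -12.]
```

```bash
python3 -m inch '[[[0,-11.4,0,-2.9,0,0,0],[0,-11.7,0,-1.7,0,0,0],[0,-11.8,0,-0.5,0,0,0],[0,-11.8,0,0.8,0,0,0],[0,-11.6,0,2,0,0,0],[0,-11.4,0,3.2,0,0,0],[0,0,0,0,0,0,0]]]'
python3 -c "
from h import *
show();W=viewer.camera('wrist');S=viewer.camera('scene');cv2.imwrite('pics/s2.png',np.vstack([cv2.resize(S['pixels'][90:190,110:310],None,fx=2.5,fy=2.5),cv2.resize(W['pixels'],None,fx=.9766,fy=.8)[:,:500]])[:,:,::-1])"
```

```text
time: 8.32
ee_pos: [0.653, -0.2309, 0.132]
tcp_rot: [-179.9, 0.2, 171.8]
wrist_force: [1.6, -3.4, 7.0]
opening: 0.0162
grasp_force: 31.0
8.32 [ 653.  -230.9  132. ] [-179.9    0.2  171.8] F [ 1.6 -3.4  7. ] op 16.2 g 31.0 q [-19.  24.  22.  88.  -0. -11.]
```

View pics/s2.png

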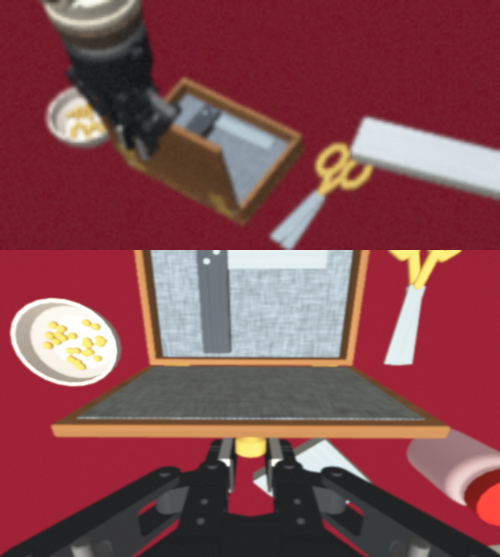

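The lid is past upright with the knob still in the grip. In the lower view the square is on the felt, with the dark stock around (213,310) and the blade around (280,260). I nudge the lid a little further, release it and lift away.

```bash
python3 -m inch '[[[0,-10,0,4,0,0,0],[40,0,0,0,0,0,0],[50,0,0,0,0,0,0],[50,0,0,0,0,0,0],[50,0,0,0,0,0,0],[50,0,0,-25,0,0,0],[50,0,0,-45,0,0,0],[50,0,0,-30,0,0,0]]]'
python3 - <<'E'
from h import *
show();plan([.47,-.20,.25],mk(0,-8.2),4)
E
```

```text
time: 9.43
ee_pos: [0.661, -0.2312, 0.2294]
tcp_rot: [-180.0, 0.1, 171.8]
wrist_force: [0.1, 0.4, -0.4]
opening: 0.0428
grasp_force: 0.0
9.43 [ 661.  -231.2  229.4] [-1.800e+02  1.000e-01  1.718e+02] F [ 0.1  0.4 -0.4] op 42.8 g 0.0 q [-19.  28.  38. 100.   0. -11.]
4 rows of [48.4  0.9 -5.2] [-0.    0.03  0.  ]
```

```bash
python3 -m inch '[[[50,48.4,0.9,-5.2,0,0,0],[50,48.4,0.9,-5.2,0,0,0],[50,48.4,0.9,-5.2,0,0,0],[50,48.4,0.9,-5.2,0,0,0],[50,0,0,0,0,0,0]]]'
python3 - <<'E'
from h import *
import pickle
np.set_printoptions(precision=4,suppress=True)
W=viewer.camera('wrist');L={n:finder.mark_of('wrist',n)[:2] for n in('square','square_corner','stock_end','blade_end','lid_knob','lid_hinge')}
for n in L:print(n,[(m['position'],round(m['conf'],2),atz(W,m['position'],.021)) for m in L[n]])
pickle.dump((W,L),open('v1.pkl','wb'));save(W,'w4.png');show()
plan([.50,-.20,.16],mk(30,-8.2),5)
E
```

```text
time: 10.05
ee_pos: [0.4676, -0.1996, 0.2497]
tcp_rot: [-180.0, 0.1, 171.8]
wrist_force: [1.1, -0.1, 0.8]
opening: 0.0425
grasp_force: 0.0
square [([230.7, 211.5], 0.7, array([ 0.542, -0.247,  0.021]))]
square_corner [([240.4, 192.3], 0.58, array([ 0.5149, -0.2284,  0.021 ]))]
stock_end [([239.3, 241.5], 0.73, array([ 0.592 , -0.2426,  0.021 ]))]
blade_end [([295.5, 192.4], 0.59, array([ 0.5262, -0.1514,  0.021 ]))]
lid_knob [([253.1, 344.7], 0.69, array([ 0.7936, -0.2515,  0.021 ])), ([239.3, 189.3], 0.6, array([ 0.5103, -0.2292,  0.021 ]))]
lid_hinge [([257.7, 259.2], 0.68, array([ 0.6262, -0.2196,  0.021 ]))]
10.4 [ 470.5 -200.1  247.1] [180.   -0.1 171.8] F [0.  0.4 1. ] op 42.9 g 0.0 q [-23.   0.   7.  97.   0. -15.]
5 rows of [-2.1  0.9 18.5] [ 0.   -6.01  0.  ]
```

View pics/w4.png

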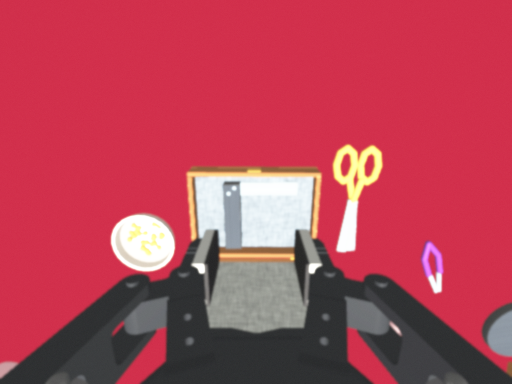

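The square lies in the case with its stock at (232,215) and its blade at (265,189). The lid is back. I move to a tilted pre-grasp pose and take a second view there.

```bash
python3 - <<'E'
from h import *
R=mk(35,-8.8);t=np.array([.5446,-.2453,.015]);plan(t-R[:,2]*.10,R,6)
E
```

```text
6 rows of [ 2.7 -5.6 25.6] [ 0.03 -5.84  0.1 ]
```

```bash
python3 -m inch '[[[40,2.7,-5.6,25.6,0,-5.83,0.1],[40,2.7,-5.6,25.6,0,-5.83,0.1],[40,2.7,-5.6,25.6,0,-5.83,0.1],[40,2.7,-5.6,25.6,0,-5.83,0.1],[40,2.7,-5.6,25.6,0,-5.83,0.1],[40,2.7,-5.6,25.6,0,-5.83,0.1],[40,0,0,0,0,0,0]]]'
python3 - <<'E'
from h import *
import pickle
np.set_printoptions(precision=4,suppress=True)
W1,L1=pickle.load(open('v1.pkl','rb'))
W=viewer.camera('wrist');L={n:finder.mark_of('wrist',n)[:2] for n in('square','square_corner','stock_end','blade_end')}
for n in L:
  for m in L[n]:print(n,m['position'],round(m['conf'],2),atz(W,m['position'],.012 if n=='square' else .021), tri([(W1,L1[n][0]['position']),(W,m['position'])]))
save(W,'w5.png');show();p,R=pose();print(proj(W,p+.1*R[:,2]),R)
E
```

```text
time: 11.28
ee_pos: [0.4849, -0.2355, 0.093]
tcp_rot: [179.6, 34.6, 171.0]
wrist_force: [0.3, 0.4, 0.3]
opening: 0.0339
grasp_force: 0.0
square [286.1, 244.4] 0.61 [ 0.6617 -0.2239  0.012 ] (array([ 0.5151, -0.2278,  0.0834]), [array([ 7.4, -1.9]), array([-13. ,   3.5])])
square [254.9, 192.9] 0.59 [ 0.5477 -0.2452  0.012 ] (array([ 0.5447, -0.2464,  0.0144]), [array([ 1.1, -0.2]), array([-1.8,  0.3])])
square_corner [267.7, 177.2] 0.85 [ 0.5157 -0.2296  0.021 ] (array([ 0.5147, -0.2289,  0.0218]), [array([-0.4,  0.1]), array([ 0.7, -0.1])])
stock_end [264.6, 224.8] 0.67 [ 0.5928 -0.2421  0.021 ] (array([ 0.5916, -0.2423,  0.0217]), [array([ 0.2, -0. ]), array([-0.3,  0. ])])
stock_end [285.2, 215.5] 0.42 [ 0.5778 -0.2197  0.021 ] (array([ 0.5932, -0.2317,  0.0146]), [array([ 7.5, -2.3]), array([-10.8,   3.3])])
blade_end [366.3, 175.2] 0.79 [ 0.5259 -0.1504  0.021 ] (array([ 0.526 , -0.1509,  0.0211]), [array([ 0.3, -0.2]), array([-0.7,  0.2])])
11.53 [ 488.7 -237.1  100. ] [179.9  35.1 171.2] F [ 1.4 -0.1  0.3] op 34.2 g 0.0 q [-33. -29. -41.  45.  14. -20.]
[254.0264 196.9399] [[-0.8088  0.1518  0.5681]
 [ 0.1253  0.9884 -0.0856]
 [-0.5745  0.002  -0.8185]]
```

View pics/w5.png

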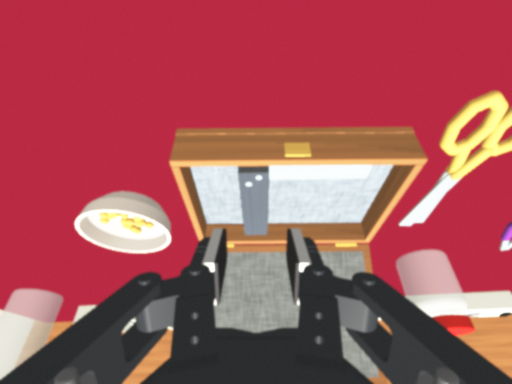

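The stock is at (254,200), between the finger axes, with clear felt on both sides. Triangulated height is 21.7 mm, against an expected 21. I descend along the tool axis.

```bash
python3 - <<'E'
from h import *
plan([.5435,-.248,.016],mk(35,-8.8),6)
E
```

```text
6 rows of [ 0.4 -0.4 16.8] [ 0.02  0.01 -0.  ]
```

```bash
python3 -m inch '[[[40,0.4,-0.4,16.8,0,0,0],[40,0.4,-0.4,16.8,0,0,0],[40,0.4,-0.4,16.8,0,0,0],[40,0.4,-0.4,16.8,0,0,0],[40,0.4,-0.4,16.8,0,0,0],[40,0.4,-0.4,16.8,0,0,0],[40,0,0,0,0,0,0],[40,0,0,0,0,0,0]]]'; python3 -m inch '[[[0,0,0,0,0,0,0],[0,0,0,0,0,0,0],[0,0,0,0,0,0,0],[0,0,0,0,0,0,0]]]' 60
python3 -c "
from h import *
show()"
```

```text
time: 12.52
ee_pos: [0.5441, -0.2478, 0.0158]
tcp_rot: [179.9, 35.1, 171.2]
wrist_force: [3.6, -0.8, 5.1]
opening: 0.0343
grasp_force: 2.3
time: 13.02
ee_pos: [0.5441, -0.248, 0.0165]
tcp_rot: [179.9, 35.2, 171.2]
wrist_force: [1.6, 0.3, 8.7]
opening: 0.0232
grasp_force: 64.4
13.03 [ 544.1 -248.    16.5] [179.9  35.2 171.2] F [1.6 0.3 8.7] op 23.2 g 64.4 q [-30. -17. -42.  31.  12. -18.]
```

```bash
python3 -m inch '[[[0,-3,0,-4,0,0,0],[0,-6,0,-8.2,0,0,0],[0,-9,0,-12.7,0,0,0],[0,-11.5,0,-16.4,0,0,0],[0,-11.5,0,-16.4,0,0,0],[0,-11.5,0,-16.4,0,0,0],[0,0,0,0,0,0,0]]]' 90
python3 - <<'E'
from h import *
np.set_printoptions(precision=4,suppress=True)
W=viewer.camera('wrist');save(W,'w6.png')
p,R=pose()
for n in('square','square_corner','stock_end','blade_end'):
  m=finder.mark_of('wrist',n)[:1]; print(n,[(x['position'],round(x['conf'],2),atz(W,x['position'],p[2]+.005)) for x in m])
show()
E
```

```text
time: 13.9
ee_pos: [0.5436, -0.2481, 0.1071]
tcp_rot: [179.9, 35.2, 171.2]
wrist_force: [-0.4, 0.3, -3.8]
opening: 0.0218
grasp_force: 88.3
square [([119.9, 156.3], 0.71, array([ 0.4623, -0.2829,  0.1102]))]
square_corner [([280.8, 222.8], 0.63, array([ 0.518 , -0.2312,  0.1102]))]
stock_end [([273.5, 275.0], 0.95, array([ 0.5911, -0.2423,  0.1102]))]
blade_end [([447.0, 223.0], 0.69, array([ 0.5308, -0.1511,  0.1102]))]
14.15 [ 542.1 -247.2  102.8] [179.7  34.9 171.1] F [ 0.2 -0.5 -4.6] op 21.9 g 88.3 q [-30. -21. -35.  43.  12. -18.]
```

View pics/w6.png

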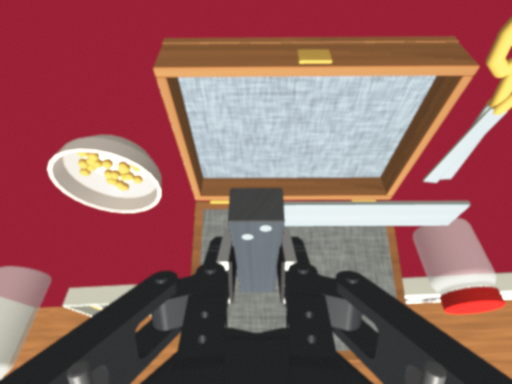

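The square is held level in the grip, with its stock at (257,240) and its blade at (375,213). The case is empty and open. Next I pick a viewing pose for the block.

```bash
python3 - <<'E'
from h import *
np.set_printoptions(precision=0,suppress=True)
W=viewer.camera('wrist');p0,R0=pose();cp=R0.T@(-np.array(W['R']).T@np.array(W['t'])-p0);cR=np.array(W['R'])@R0
for X in([.42,.05,.2],[.42,.0,.2],[.38,.02,.2],[.40,.02,.24],[.45,.0,.24]):
  R=mk(35,3);C=dict(W);C['R']=cR@R.T;C['t']=-C['R']@(np.array(X)+R@cp)
  print(X,[proj(C,q) for q in([.5825,.179,.02],[.579,.278,.02],[.68,.185,.02],[.68,.285,.02],[.58,.37,.226],[.61,.01,.226])])
plan([.42,.02,.2],mk(35,3),8)
E
```

```text
[0.42, 0.05, 0.2] [array([339., 179.]), array([406., 180.]), array([326., 215.]), array([382., 216.]), array([559., 341.]), array([208., 343.])]
[0.42, 0.0, 0.2] [array([372., 181.]), array([440., 181.]), array([354., 215.]), array([410., 217.]), array([605., 342.]), array([255., 343.])]
[0.38, 0.02, 0.2] [array([350., 196.]), array([413., 197.]), array([336., 226.]), array([389., 228.]), array([551., 347.]), array([237., 348.])]
[0.4, 0.02, 0.24] [array([349., 168.]), array([411., 169.]), array([336., 202.]), array([388., 204.]), array([545., 306.]), array([238., 308.])]
[0.45, 0.0, 0.24] [array([374., 146.]), array([441., 147.]), array([355., 187.]), array([411., 188.]), array([606., 293.]), array([257., 297.])]
8 rows of [  7.  32. -20.] [-1. -0. -1.]
```

```bash
python3 - <<'E'
from h import *
plan([.47,.03,.24],mk(35,3),8)
E
```

```text
8 rows of [ -0.6  34.1 -20.4] [-0.82 -0.01 -1.22]
```

```bash
python3 -m inch '[[[0,-0.6,34,-20.4,-0.82,0,-1.22],[0,-0.6,34,-20.4,-0.82,0,-1.22],[0,-0.6,34,-20.4,-0.82,0,-1.22],[0,-0.6,34,-20.4,-0.82,0,-1.22],[0,-0.6,34,-20.4,-0.82,0,-1.22],[0,-0.6,34,-20.4,-0.82,0,-1.22],[0,-0.6,34,-20.4,-0.82,0,-1.22],[0,-0.6,34,-20.4,-0.82,0,-1.22]]]'; python3 -m inch '[[[0,0,0,0,0,0,0],[0,0,0,0,0,0,0]]]'
cat > blk.py <<'E'
from h import *
np.set_printoptions(precision=4,suppress=True)
W=viewer.camera('wrist');o=finder.outline_of('wrist','block')
for m in o[:3]:
    cnt=max(cv2.findContours(m['pixels'].astype(np.uint8),0,1)[0],key=cv2.contourArea)
    h=cv2.approxPolyDP(cv2.convexHull(cnt),3,True)[:,0];print(round(m['conf'],2),h.tolist(),[atz(W,p,.02)[:2] for p in h])
print([(m['position'],round(m['conf'],2),atz(W,m['position'],.01)) for m in finder.mark_of('wrist','block_corner')])
print([(m['position'],round(m['conf'],2),atz(W,m['position'],.0)) for m in finder.mark_of('wrist','block')])
for n in('square_corner','stock_end','blade_end','snips'):
  print(n,[(m['position'],round(m['conf'],2)) for m in finder.mark_of('wrist',n)])
show();import sys;save(W,sys.argv[1])
np.save('W.npy',W,allow_pickle=True)
E
python3 blk.py w7.png
```

```text
time: 15.2
ee_pos: [0.4698, 0.0299, 0.241]
tcp_rot: [-180.0, 35.0, -176.9]
wrist_force: [1.0, -0.4, -3.1]
opening: 0.0218
grasp_force: 89.1
time: 15.45
ee_pos: [0.4704, 0.0289, 0.2402]
tcp_rot: [-179.9, 34.9, -176.9]
wrist_force: [-0.7, -1.1, -3.6]
opening: 0.0222
grasp_force: 89.5
0.95 [[132, 184], [146, 180], [176, 201], [180, 211], [145, 224], [126, 214]] [array([ 0.7138, -0.1716]), array([ 0.7013, -0.1446]), array([ 0.7624, -0.1053]), array([ 0.7975, -0.1037]), array([ 0.854 , -0.1864]), array([ 0.8148, -0.2136])]
0.84 [[429, 132], [402, 177], [343, 178], [342, 169], [357, 127], [424, 126]] [array([0.5719, 0.2731]), array([0.6701, 0.2824]), array([0.678 , 0.1854]), array([0.6554, 0.1768]), array([0.5685, 0.171 ]), array([0.5619, 0.2605])]
0.69 [[511, 147], [511, 169], [503, 168], [496, 158]] [array([0.5935, 0.4084]), array([0.6408, 0.447 ]), array([0.6391, 0.4324]), array([0.6173, 0.404 ])]
[([358.6, 132.4], 0.59, array([0.5866, 0.1818, 0.01  ])), ([141.5, 219.4], 0.57, array([ 0.8524, -0.1957,  0.01  ])), ([280.3, 219.5], 0.52, array([0.8367, 0.1002, 0.01  ]))]
[([379.0, 148.9], 0.58, array([0.6272, 0.2311, 0.    ])), ([142.4, 197.1], 0.56, array([ 0.7824, -0.1774,  0.    ]))]
square_corner [([279.0, 221.9], 0.81), ([360.0, 132.1], 0.7)]
stock_end [([273.8, 276.1], 0.57), ([215.8, 193.4], 0.19)]
blade_end [([447.5, 223.8], 0.86)]
snips [([273.2, 276.0], 0.61)]
15.85 [470.5  28.5 240.7] [-179.9   35.  -177. ] F [ 0.5  0.7 -3.4] op 22.0 g 89.5 q [  4. -42. -33.  64.  -1.   1.]
```

```bash
cat > fit.py <<'E'
from h import *
from scipy.optimize import minimize
def corners(x,y,a,h=.02,s=.05):
    a=np.radians(a);return [np.array([x+np.cos(a)*u-np.sin(a)*v,y+np.sin(a)*u+np.cos(a)*v,z]) for u in(-s,s) for v in(-s,s) for z in(0,h)]
def fitblock(views,g=(.63,.23,3)):
    ms=[(C,cv2.resize(m.astype(np.uint8),None,fx=4,fy=4,interpolation=0)) for C,m in views]
    def cost(v):
        s=0
        for C,m in ms:
            P=np.array([proj(C,q) for q in corners(v[0],v[1],v[2]*100)]);P=np.round((P+.5)*4*16).astype(np.int32)
            k=np.zeros_like(m);cv2.fillConvexPoly(k,cv2.convexHull(P),1,shift=4);s+=1-(k&m).sum()/(k|m).sum()
        return s
    r=minimize(cost,[g[0],g[1],g[2]/100],method='Nelder-Mead',options=dict(initial_simplex=[[g[0],g[1],g[2]/100],[g[0]+.015,g[1],g[2]/100],[g[0],g[1]+.015,g[2]/100],[g[0],g[1],g[2]/100+.06]],xatol=1e-5,fatol=1e-5))
    v=r.x;a=np.radians(v[2]*100);c=v[:2]+[-.05*np.cos(a)+.05*np.sin(a),-.05*np.sin(a)-.05*np.cos(a)]
    print('block',np.round(v[:2],4),'yaw',round(v[2]*100,1),'iou cost',round(r.fun,3),'corner',np.round(c,4));return v
def wv(cam='wrist'):
    W=viewer.camera(cam);o=[m for m in finder.outline_of(cam,'block')]
    best=min(o,key=lambda m:np.hypot(*(atz(W,m['extent'][:2],.02)[:2]-[.63,.23])));return W,best['pixels']
E
python3 - <<'E'
from fit import *
a=wv();fitblock([a]);b=wv();fitblock([b]);fitblock([a,b])
E
```

```text
block [0.6284 0.2323] yaw 5.0 iou cost 0.039 corner [0.5829 0.1781]
block [0.6301 0.2324] yaw 4.9 iou cost 0.057 corner [0.5846 0.1784]
block [0.6292 0.2322] yaw 5.3 iou cost 0.101 corner [0.584  0.1778]
```

```bash
python3 - <<'E'
from h import *
a=plan([.50,.13,.06],mk(35,5),5);b=plan([.6087,.143,.03],mk(35,5),5,a)
E
```

```text
5 rows of [14.8 19.8 33.8] [-0.24 -0.   -0.33]
5 rows of [-14.5   0.7  17.5] [0. 0. 0.]
```

```bash
python3 -m inch '[[[0,14.8,19.8,33.8,-0.24,0,-0.33],[0,14.8,19.8,33.8,-0.24,0,-0.33],[0,14.8,19.8,33.8,-0.24,0,-0.33],[0,14.8,19.8,33.8,-0.24,0,-0.33],[0,14.8,19.8,33.8,-0.24,0,-0.33],[0,0,0,0,0,0,0]]]'
python3 - <<'E'
from fit import *
try: a=wv();fitblock([a],(.629,.232,5))
except Exception as e: print(e)
show()
E
```

```text
time: 16.8
ee_pos: [0.4982, 0.1304, 0.056]
tcp_rot: [-179.9, 34.7, -174.8]
wrist_force: [0.1, -0.5, -3.3]
opening: 0.0222
grasp_force: 89.5
block [0.6298 0.2326] yaw 5.6 iou cost 0.293 corner [0.5849 0.178 ]
16.9 [500.2 130.1  60.6] [-180.    35.  -174.9] F [-0.2  0.3 -3. ] op 22.2 g 89.6 q [ 19. -34. -49.  41.  -8.  11.]
```

```bash
python3 -m inch '[[[0,-14.5,0.7,17.5,0,0,0],[0,-14.5,0.7,17.5,0,0,0],[0,-14.5,0.7,17.5,0,0,0],[0,-14.5,0.7,17.5,0,0,0],[0,-14.5,0.7,17.5,0,0,0],[0,0,0,0,0,0,0],[0,0,0,0,0,0,0]]]' && python3 -m inch '[[[0,5.7,0,8.2,0,0,0],[0,3.4,0,4.9,0,0,0],[0,1.7,0,2.5,0,0,0],[0,0,0,0,0,0,0]]]'; python3 -c "
from fit import *
show()
W=viewer.camera('wrist')
p,R=pose()
for n in('square_corner','stock_end','blade_end','block_corner'):print(n,[(np.round(m['position'],1),round(m['conf'],2),np.round(atz(W,m['position'],p[2]+.005),4)) for m in finder.mark_of('wrist',n)[:2]])"
```

```text
time: 17.77
ee_pos: [0.6094, 0.1426, 0.0313]
tcp_rot: [180.0, 35.1, -175.0]
wrist_force: [-0.4, -0.1, -3.6]
opening: 0.0219
grasp_force: 89.5
time: 18.27
ee_pos: [0.6088, 0.1431, 0.0105]
tcp_rot: [-180.0, 35.0, -174.9]
wrist_force: [-0.6, 0.7, -2.6]
opening: 0.022
grasp_force: 89.5
18.27 [608.8 143.1  10.5] [-180.    35.  -174.9] F [-0.6  0.7 -2.6] op 22.0 g 89.5 q [ 16. -13. -40.  28.  -6.   9.]
square_corner [(array([280.9, 221.7]), 0.95, array([0.5753, 0.1524, 0.0159])), (array([274.6, 275.6]), 0.53, array([0.648 , 0.1597, 0.0159]))]
stock_end [(array([272.9, 278.8]), 0.8, array([0.6545, 0.1594, 0.0159]))]
blade_end [(array([446.9, 221.2]), 0.82, array([0.568 , 0.2294, 0.0159])), (array([273.8, 278.9]), 0.45, array([0.6546, 0.1601, 0.0159]))]
block_corner [(array([330.4, 224.1]), 0.94, array([0.5755, 0.1761, 0.0159]))]
```

```bash
python3 -m inch '[[[0,1.4,0,2,0,0,0],[0,0.9,0,1.2,0,0,0],[0,0,0,0,0,0,0]]]'; python3 -m inch '[[[0,0.9,0,1.2,0,0,0],[0,0,0,0,0,0,0]]]'; python3 -m inch '[[[0,0.6,0,0.8,0,0,0],[0,0,0,0,0,0,0]]]'
```

```text
time: 18.9
ee_pos: [0.6088, 0.1431, 0.0067]
tcp_rot: [-180.0, 35.0, -175.0]
wrist_force: [0.2, 0.0, -2.7]
opening: 0.0215
grasp_force: 89.5
time: 19.15
ee_pos: [0.6089, 0.1431, 0.0054]
tcp_rot: [-180.0, 35.0, -175.0]
wrist_force: [0.0, -0.5, -3.9]
opening: 0.0217
grasp_force: 89.5
time: 19.4
ee_pos: [0.6091, 0.1431, 0.0048]
tcp_rot: [-180.0, 35.0, -175.0]
wrist_force: [-0.3, -0.5, -1.3]
opening: 0.0222
grasp_force: 90.6
```

```bash
python3 -m inch '[[[0,0.6,0,0.8,0,0,0],[36,0,0,0,0,0,0],[36,0,0,0,0,0,0],[36,0,0,0,0,0,0],[36,0,0,-20,0,0,0],[36,0,0,-25,0,0,0],[36,0,0,0,0,0,0]]]' 20;  python3 -c "
from fit import *
show()
W=viewer.camera('wrist')
for n in('square_corner','stock_end','blade_end'):print(n,[(np.round(m['position'],1),round(m['conf'],2),np.round(atz(W,m['position'],.01),4)) for m in finder.mark_of('wrist',n)[:2]])
fitblock([wv()],(.629,.232,5))"
```

```text
time: 20.27
ee_pos: [0.5837, 0.1411, 0.0423]
tcp_rot: [180.0, 35.2, -175.0]
wrist_force: [0.3, 0.1, -0.2]
opening: 0.0306
grasp_force: 0.0
20.27 [583.7 141.1  42.3] [ 180.    35.2 -175. ] F [ 0.3  0.1 -0.2] op 30.6 g 0.0 q [ 17. -19. -41.  33.  -7.  10.]
square_corner [(array([274.7, 188.6]), 0.57, array([0.575 , 0.1525, 0.01  ])), (array([253.5, 207.8]), 0.56, array([0.5983, 0.1412, 0.01  ]))]
stock_end [(array([269.5, 244.1]), 0.75, array([0.6543, 0.1594, 0.01  ]))]
blade_end [(array([398.4, 190.1]), 0.74, array([0.5698, 0.2298, 0.01  ]))]
block [0.6337 0.2352] yaw 10.7 iou cost 0.117 corner [0.5938 0.1768]
```

```bash
python3 -m inch '[[[0,0,-19,0,0,0,0],[0,0,-20,0,0,0,0],[0,0,0,14,0,0,0],[0,0,0,14,0,0,0],[0,0,0,13,0,0,0],[0,0,0,0,0,0,0],[0,0,0,0,0,0,0]]]' 20; python3 -m inch '[[[0,0,4,0,0,0,0],[0,0,3,0,0,0,0],[0,0,2,0,0,0,0],[0,0,2,0,0,0,0],[0,0,0,0,0,0,0]]]'
```

```text
time: 21.45
ee_pos: [0.6098, 0.1043, 0.0064]
tcp_rot: [-180.0, 34.9, -174.9]
wrist_force: [0.1, -0.4, -0.2]
opening: 0.0002
grasp_force: 0.0
time: 22.08
ee_pos: [0.609, 0.1151, 0.0069]
tcp_rot: [-180.0, 35.0, -174.9]
wrist_force: [0.1, -1.1, -0.4]
opening: 0.0003
grasp_force: 0.0
```

```bash
python3 -m inch '[[[0,0,2.5,0,0,0,0],[0,0,2.5,0,0,0,0],[0,0,2.5,0,0,0,0],[0,0,2.5,0,0,0,0],[0,0,2.5,0,0,0,0],[0,0,2.5,0,0,0,0],[0,0,0,0,0,0,0]]]';python3 -c "
from fit import *
show()
W=viewer.camera('wrist')
for n in('square_corner','stock_end','blade_end','block_corner'):print(n,[(np.round(m['position'],1),round(m['conf'],2),np.round(atz(W,m['position'],.01),4)) for m in finder.mark_of('wrist',n)[:2]])"
```

```text
time: 22.95
ee_pos: [0.6077, 0.1303, 0.0068]
tcp_rot: [-180.0, 35.0, -174.9]
wrist_force: [0.0, -0.0, -0.1]
opening: 0.0002
grasp_force: 0.3
22.95 [607.7 130.3   6.8] [-180.    35.  -174.9] F [ 0.  -0.  -0.1] op 0.2 g 0.3 q [ 15. -14. -41.  28.  -5.   8.]
square_corner []
stock_end [(array([301.6, 275.2]), 0.58, array([0.6507, 0.1665, 0.01  ]))]
blade_end [(array([485. , 229.8]), 0.83, array([0.5769, 0.2446, 0.01  ]))]
block_corner [(array([355. , 233.1]), 0.82, array([0.5862, 0.1803, 0.01  ])), (array([401.8, 253. ]), 0.25, array([0.6082, 0.2171, 0.01  ]))]
```

```bash
python3 -m inch '[[[0,0,-4,0,0,0,0],[0,-9,0,6.3,0,0,0],[0,-9,0,6.3,0,0,0],[0,0,0,0,0,0,0],[0,0,2,0,0,0,0],[0,0,2,0,0,0,0],[0,0,0,0,0,0,0]]]';python3 -m inch '[[[0,0,2,0,0,0,0],[0,0,2,0,0,0,0],[0,0,0,0,0,0,0]]]';python3 -c "
from fit import *
show()
W=viewer.camera('wrist')
for n in('square_corner','stock_end','blade_end','block_corner'):print(n,[(np.round(m['position'],1),round(m['conf'],2),np.round(atz(W,m['position'],.01),4)) for m in finder.mark_of('wrist',n)[:2]])"
```

```text
time: 24.08
ee_pos: [0.6294, 0.132, 0.0067]
tcp_rot: [-180.0, 35.0, -174.9]
wrist_force: [0.6, -1.1, -0.5]
opening: 0.0001
grasp_force: 0.4
time: 24.45
ee_pos: [0.6292, 0.136, 0.0068]
tcp_rot: [-180.0, 35.0, -174.9]
wrist_force: [0.5, -1.2, -0.9]
opening: 0.0002
grasp_force: 0.4
24.45 [629.2 136.    6.8] [-180.    35.  -174.9] F [ 0.5 -1.2 -0.9] op 0.2 g 0.4 q [ 15. -10. -38.  27.  -5.   8.]
square_corner [(array([346.6, 196.1]), 0.63, array([0.5758, 0.1702, 0.01  ]))]
stock_end [(array([308.8, 262.8]), 0.56, array([0.6496, 0.1719, 0.01  ]))]
blade_end []
block_corner [(array([358.6, 208.7]), 0.82, array([0.5849, 0.179 , 0.01  ]))]
```

```bash
python3 -m inch '[[[0,0,2,0,0,0,0],[0,0,2,0,0,0,0],[0,0,2,0,0,0,0],[0,0,0,0,0,0,0]]]';cat > lk.py <<'E'
from fit import *
show()
W=viewer.camera('wrist')
for n in('square_corner','stock_end','blade_end','block_corner'):print(n,[(np.round(m['position'],1),round(m['conf'],2),np.round(atz(W,m['position'],.01),4)) for m in finder.mark_of('wrist',n)[:2]])
E
python3 lk.py
```

```text
time: 25.2
ee_pos: [0.6287, 0.1421, 0.0068]
tcp_rot: [-180.0, 35.0, -174.9]
wrist_force: [0.4, -1.3, -0.5]
opening: -0.0002
grasp_force: 0.4
25.2 [628.7 142.1   6.8] [-180.    35.  -174.9] F [ 0.4 -1.3 -0.5] op -0.2 g 0.4 q [ 15. -10. -38.  27.  -6.   8.]
square_corner [(array([343.7, 196.3]), 0.96, array([0.5754, 0.175 , 0.01  ]))]
stock_end [(array([312.5, 264.1]), 0.67, array([0.6508, 0.1808, 0.01  ])), (array([391.6, 288.8]), 0.65, array([0.6958, 0.2557, 0.01  ]))]
blade_end [(array([313.8, 266.8]), 0.43, array([0.6553, 0.1828, 0.01  ]))]
block_corner [(array([345. , 212.9]), 0.71, array([0.5883, 0.1801, 0.01  ])), (array([300.8, 216.6]), 0.45, array([0.5934, 0.1606, 0.01  ]))]
```

```bash
python3 -m inch '[[[0,0,1,0,0,0,0],[0,0,1,0,0,0,0],[0,0,0,0,0,0,0]]]';python3 -m inch '[[[0,0,0.7,0,0,0,0],[0,0,0.5,0,0,0,0],[0,0,0,0,0,0,0]]]'; python3 -m inch '[[[0,0,0.5,0,0,0,0],[0,0,0,0,0,0,0]]]'; python3 lk.py
```

```text
time: 25.82
ee_pos: [0.6286, 0.1438, 0.0069]
tcp_rot: [-180.0, 35.0, -175.0]
wrist_force: [0.5, -1.3, 0.3]
opening: -0.0002
grasp_force: 0.8
time: 26.2
ee_pos: [0.6285, 0.1444, 0.0068]
tcp_rot: [-179.9, 35.0, -175.0]
wrist_force: [-1.0, -5.2, 2.0]
opening: -0.0002
grasp_force: 2.7
time: 26.45
ee_pos: [0.6285, 0.1445, 0.0068]
tcp_rot: [-179.9, 35.0, -175.0]
wrist_force: [-1.9, -8.1, 2.0]
opening: 0.0
grasp_force: 3.8
26.45 [628.5 144.5   6.8] [-179.9   35.  -175. ] F [-1.9 -8.1  2. ] op 0.0 g 3.8 q [ 16. -10. -38.  27.  -6.   9.]
square_corner [(array([342.9, 195.8]), 0.6, array([0.5749, 0.177 , 0.01  ]))]
stock_end [(array([312.8, 264.1]), 0.86, array([0.6505, 0.1833, 0.01  ]))]
blade_end [(array([ 56.1, 286.2]), 0.64, array([ 0.7127, -0.0026,  0.01  ]))]
block_corner [(array([339.5, 211.3]), 0.57, array([0.587 , 0.1796, 0.01  ]))]
```

Stock is home against the block's right side: the force rose and the position stopped. I back off and go round to the stock's near end.

```bash
python3 -m inch '[[[0,0,-4,0,0,0,0],[0,0,-6,0,0,0,0],[0,21.5,0,-15.1,0,0,0],[0,21.5,0,-15.1,0,0,0],[0,21.5,0,-15.1,0,0,0],[0,21.5,0,-15.1,0,0,0],[0,0,0,0,0,0,0]]]'; cat > lk2.py <<'E'
from fit import *
show()
v=fitblock([wv()],(.629,.232,5))
W=viewer.camera('wrist');a=np.radians(5.);f=np.array([np.cos(a),np.sin(a)]);l=np.array([-f[1],f[0]]);c=np.array([.5842,.1783])
for n in('square_corner','stock_end','blade_end','block_corner'):
  for m in finder.mark_of('wrist',n)[:2]:
    X=atz(W,m['position'],.01 if n!='block_corner' else .01);print(n,np.round(m['position'],1),round(m['conf'],2),np.round(X,4),'rel blk corner',np.round([(X[:2]-c)@f*1000,(X[:2]-c)@l*1000],1))
p,R=pose();print('tcp rel',np.round([(p[:2]-c)@f*1000,(p[:2]-c)@l*1000],1))
E
python3 lk2.py
```

```text
time: 27.58
ee_pos: [0.5236, 0.1263, 0.0069]
tcp_rot: [180.0, 35.0, -174.9]
wrist_force: [0.5, 0.0, 0.2]
opening: 0.0
grasp_force: 0.0
27.57 [523.6 126.3   6.9] [ 180.    35.  -174.9] F [0.5 0.  0.2] op 0.0 g 0.0 q [ 17. -28. -51.  32.  -7.  10.]
block [0.648 0.253] yaw 18.1 iou cost 0.609 corner [0.6159 0.1899]
square_corner [320.9 275.7] 0.65 [0.5707 0.1774 0.01  ] rel blk corner [-13.5   0.3]
square_corner [425.8 275.4] 0.16 [0.5636 0.2515 0.01  ] rel blk corner [-14.2  74.7]
blade_end [428.3 277. ] 0.62 [0.5666 0.2552 0.01  ] rel blk corner [-10.8  78.1]
block_corner [ 14.7 335.6] 0.95 [ 0.8537 -0.1903  0.01  ] rel blk corner [ 236.3 -390.7]
tcp rel [-63.6 -46.6]
```

```bash
python3 -m inch '[[[0,0,17.5,0,0,0,0],[0,0,17.5,0,0,0,0],[0,0,0,0,0,0,0],[0,-6.6,0,4.6,0,0,0],[0,-6.6,0,4.6,0,0,0],[0,-2.5,0,1.7,0,0,0],[0,0,0,0,0,0,0]]]'; python3 -m inch '[[[0,-1.6,0,1.1,0,0,0],[0,-1.6,0,1.1,0,0,0],[0,-1.6,0,1.1,0,0,0],[0,-1.6,0,1.1,0,0,0],[0,0,0,0,0,0,0]]]'; python3 lk2.py
```

```text
time: 28.8
ee_pos: [0.5408, 0.1625, 0.0069]
tcp_rot: [-180.0, 35.0, -175.0]
wrist_force: [0.2, 0.1, -0.1]
opening: -0.0001
grasp_force: 0.0
time: 29.42
ee_pos: [0.5484, 0.1636, 0.0071]
tcp_rot: [-180.0, 35.0, -175.0]
wrist_force: [-0.9, 0.3, 0.1]
opening: 0.0
grasp_force: 0.0
29.43 [548.4 163.6   7.1] [-180.   35. -175.] F [-0.9  0.3  0.1] op 0.0 g 0.0 q [ 21. -21. -47.  30.  -9.  13.]
block [0.6462 0.2448] yaw 5.4 iou cost 0.671 corner [0.6012 0.1903]
square_corner [270.8 263.5] 0.62 [0.5724 0.1757 0.01  ] rel blk corner [-12.   -1.6]
square_corner [331.5 280.8] 0.47 [0.6017 0.2245 0.01  ] rel blk corner [21.5 44.5]
stock_end [270.6 297.8] 0.84 [0.6498 0.1856 0.01  ] rel blk corner [66.   1.6]
blade_end [395.4 265.3] 0.84 [0.5683 0.2564 0.01  ] rel blk corner [-9.  79.2]
tcp rel [-37.1 -11.6]
```

```bash
python3 -m inch '[[[0,-1,0,0.7,0,0,0],[0,-1,0,0.7,0,0,0],[0,-1,0,0.7,0,0,0],[0,-1,0,0.7,0,0,0],[0,-1,0,0.7,0,0,0],[0,0,0,0,0,0,0]]]'; python3 lk2.py | grep -v block
```

```text
time: 30.52
ee_pos: [0.5544, 0.1641, 0.0071]
tcp_rot: [-180.0, 35.0, -175.0]
wrist_force: [-0.8, -0.2, 0.8]
opening: 0.0002
grasp_force: 0.3
30.52 [554.4 164.1   7.1] [-180.   35. -175.] F [-0.8 -0.2  0.8] op 0.2 g 0.3 q [ 21. -20. -46.  30.  -9.  13.]
square_corner [277.1 261.5] 0.69 [0.575  0.1797 0.01  ] rel blk corner [-9.1  2.2]
stock_end [268.3 293.7] 0.69 [0.6442 0.1827 0.01  ] rel blk corner [60.2 -0.8]
blade_end [399.1 261. ] 0.76 [0.5674 0.2558 0.01  ] rel blk corner [-10.   78.7]
tcp rel [-30.9 -11.6]
```

```bash
for i in 1; do python3 -m inch '[[[0,-0.8,0,0.6,0,0,0],[0,-0.8,0,0.6,0,0,0],[0,-0.8,0,0.6,0,0,0],[0,0,0,0,0,0,0]]]'; done; python3 -m inch '[[[0,-0.8,0,0.6,0,0,0],[0,-0.8,0,0.6,0,0,0],[0,0,0,0,0,0,0]]]';python3 lk2.py | grep -v block
```

```text
time: 31.38
ee_pos: [0.5575, 0.1644, 0.0071]
tcp_rot: [-180.0, 35.0, -175.0]
wrist_force: [-0.7, -0.2, 1.1]
opening: 0.0001
grasp_force: 0.5
time: 31.75
ee_pos: [0.5594, 0.1645, 0.0069]
tcp_rot: [-180.0, 35.0, -175.0]
wrist_force: [-1.6, -0.3, 0.2]
opening: -0.0001
grasp_force: 0.5
31.75 [559.4 164.5   6.9] [-180.   35. -175.] F [-1.6 -0.3  0.2] op -0.1 g 0.5 q [ 21. -19. -45.  30.  -9.  13.]
square_corner [274.6 260.3] 0.96 [0.578  0.1783 0.01  ] rel blk corner [-6.2  0.6]
stock_end [270.2 293.1] 0.95 [0.6471 0.1845 0.01  ] rel blk corner [63.2  0.7]
stock_end [341.1 309. ] 0.63 [0.6933 0.2601 0.01  ] rel blk corner [115.8  71.9]
blade_end [395.9 260.8] 0.67 [0.5721 0.254  0.01  ] rel blk corner [-5.5 76.4]
tcp rel [-25.9 -11.5]
```

```bash
python3 -m inch '[[[0,-0.8,0,0.6,0,0,0],[0,-0.8,0,0.6,0,0,0],[0,-0.8,0,0.6,0,0,0],[0,0,0,0,0,0,0]]]';  python3 -m inch '[[[0,-0.8,0,0.6,0,0,0],[0,0,0,0,0,0,0]]]';  python3 -m inch '[[[0,-0.8,0,0.6,0,0,0],[0,0,0,0,0,0,0]]]'; python3 lk2.py | grep -v block
```

```text
time: 32.6
ee_pos: [0.5619, 0.1643, 0.0065]
tcp_rot: [-179.9, 34.9, -175.0]
wrist_force: [-7.8, -2.8, 5.0]
opening: 0.0002
grasp_force: 4.2
time: 32.85
ee_pos: [0.5629, 0.1643, 0.0064]
tcp_rot: [-179.9, 34.9, -175.0]
wrist_force: [-8.8, -3.6, 5.1]
opening: -0.0002
grasp_force: 4.3
time: 33.1
ee_pos: [0.5638, 0.1643, 0.0063]
tcp_rot: [-179.9, 34.9, -175.0]
wrist_force: [-7.8, -4.1, 5.0]
opening: -0.0003
grasp_force: 4.2
33.1 [563.8 164.3   6.3] [-179.9   34.9 -175. ] F [-7.8 -4.1  5. ] op -0.3 g 4.2 q [ 21. -18. -45.  30.  -9.  13.]
square_corner [276.6 258.9] 0.79 [0.5783 0.1787 0.01  ] rel blk corner [-5.9  0.9]
stock_end [270.3 295.6] 0.9 [0.6556 0.1848 0.01  ] rel blk corner [71.7  0.2]
tcp rel [-21.5 -12.1]
```

Contact is firm at about 8 N. I stop pushing, back off straight and look.

```bash
python3 -m inch '[[[0,1.6,0,-1.2,0,0,0],[0,4,0,-3,0,0,0],[0,16,0,-12,0,0,0],[0,0,0,-30,0,0,0],[0,0,0,-30,0,0,0],[0,0,-25,-30,0,0,0],[0,0,-25,-20,0,0,0],[0,0,0,0,0,0,0]]]'; python3 lk2.py; python3 - <<'E'
from fit import *
W=viewer.camera('wrist');v=[proj(W,q) for q in([.584,.178,.01],[.578,.27,.01],[.66,.18,.01])];print(np.round(v))
save(W,'w8.png')
E
```

```text
time: 34.45
ee_pos: [0.4794, 0.1064, 0.1]
tcp_rot: [180.0, 35.2, -175.1]
wrist_force: [0.8, -0.1, 0.5]
opening: 0.0001
grasp_force: 0.0
34.45 [479.4 106.4 100. ] [ 180.    35.2 -175.1] F [ 0.8 -0.1  0.5] op 0.1 g 0.0 q [ 16. -40. -48.  48.  -6.   9.]
block [0.6439 0.2397] yaw 9.8 iou cost 0.154 corner [0.6031 0.1819]
square_corner [312.3 215. ] 0.93 [0.5895 0.1794 0.01  ] rel blk corner [5.4 0.6]
stock_end [302.9 242.4] 0.81 [0.6578 0.1843 0.01  ] rel blk corner [73.8 -0.5]
blade_end [384.6 211.9] 0.62 [0.5764 0.2555 0.01  ] rel blk corner [-1.1 77.6]
block_corner [315.  216.9] 0.88 [0.5932 0.1834 0.01  ] rel blk corner [9.5 4.3]
block_corner [ 66.8 282. ] 0.71 [ 0.8487 -0.1919  0.01  ] rel blk corner [ 231.2 -391.9]
tcp rel [-111.2  -61.2]
[[312. 214.]
 [396. 215.]
 [299. 244.]]
```

```bash
python3 - <<'E'
from h import *
plan([.535,.07,.17],mk(20,5),4)
E
```

```text
4 rows of [-20.5 -10.6  -9.5] [0.   3.73 0.02]
```

```bash
python3 -m inch '[[[0,-20.5,-10.6,-9.5,0,3.73,0],[0,-20.5,-10.6,-9.5,0,3.73,0],[0,-20.5,-10.6,-9.5,0,3.73,0],[0,-20.5,-10.6,-9.5,0,3.73,0],[0,0,0,0,0,0,0],[0,0,0,0,0,0,0]]]'; python3 lk2.py; python3 - <<'E'
from fit import *
W=viewer.camera('wrist');a,b=np.round(proj(W,[.60,.20,.01])).astype(int);print(a,b)
x0,y0=max(a-70,0),max(b-60,0);c=W['pixels'][y0:y0+120,x0:x0+160];print(x0,y0)
np.save('c9.npy',W['pixels']);cv2.imwrite('pics/w9.png',cv2.resize(c,None,fx=5,fy=5,interpolation=cv2.INTER_CUBIC)[:600,:800,::-1])
E
```

```text
time: 35.6
ee_pos: [0.5345, 0.0699, 0.1696]
tcp_rot: [-180.0, 20.0, -175.0]
wrist_force: [-0.6, 0.7, -1.3]
opening: 0.0002
grasp_force: 0.0
35.6 [534.5  69.9 169.6] [-180.   20. -175.] F [-0.6  0.7 -1.3] op 0.2 g 0.0 q [  8. -18. -20.  67.  -1.   3.]
block [0.6356 0.2354] yaw 9.6 iou cost 0.127 corner [0.5946 0.1778]
square_corner [343.5 171.7] 0.68 [0.5883 0.1776 0.01  ] rel blk corner [ 4.1 -1. ]
stock_end [332.6 219.4] 0.62 [0.6659 0.1851 0.01  ] rel blk corner [82.  -0.4]
stock_end [325.  189.2] 0.55 [0.6159 0.1624 0.01  ] rel blk corner [ 30.2 -18.6]
blade_end [412.7 167.9] 0.6 [0.576  0.2557 0.01  ] rel blk corner [-1.4 77.8]
blade_end [346.7 173.3] 0.17 [0.5902 0.182  0.01  ] rel blk corner [6.3 3.2]
block_corner [345.4 172. ] 0.76 [0.5885 0.18   0.01  ] rel blk corner [4.5 1.3]
block_corner [ 82.4 285.6] 0.66 [ 0.8571 -0.1954  0.01  ] rel blk corner [ 239.3 -396.1]
tcp rel [ -58.7 -103.7]
359 180
289 120
```

View pics/w9.png

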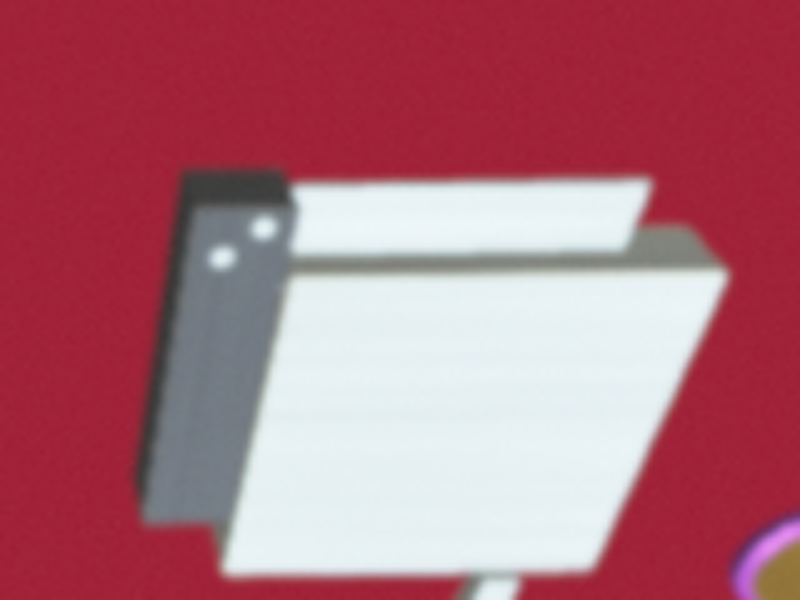

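The view shows the square lying round the block's near right corner, with the stock along its right side (crop (215,370)) and the blade along its near side (crop (460,215)). Next I measure how flush it is from sub-pixel edges.

```bash
cat > flush.py <<'E'
from h import *
np.set_printoptions(precision=2,suppress=True)
W=viewer.camera('wrist')
Is=cv2.GaussianBlur(W['pixels'].astype(np.float32).sum(2),(0,0),.8)
def edge(pa,pb,z,sign,n=25,w=3.5):
    # points along a->b (world mm pts -> px), search normal for strongest gradient of given sign
    a,b=np.array(pa,float),np.array(pb,float);d=(b-a)/np.linalg.norm(b-a);nm=np.array([-d[1],d[0]]);s=np.arange(-w,w+.01,.1);P=[]
    for t in np.linspace(.08,.92,n):
        q=a+(b-a)*t+np.outer(s,nm);v=cv2.remap(Is,q[:,0].astype(np.float32)[None],q[:,1].astype(np.float32)[None],cv2.INTER_CUBIC)[0]
        g=np.gradient(v)*sign;k=g.argmax();P.append(q[k])
    P=np.array(P,np.float32);vx,vy,x0,y0=cv2.fitLine(P,cv2.DIST_HUBER,0,.01,.01).ravel()
    f=lambda p:np.array([x0,y0])+np.array([vx,vy])*(np.dot(np.array(p)-[x0,y0],[vx,vy]))
    return atz(W,f(a),z)[:2]*1000,atz(W,f(b),z)[:2]*1000,np.abs((P-[x0,y0])@[-vy,vx]).mean()
px=lambda u,v:((u+.5)/5-.5+289,(v+.5)/5-.5+120)
ang=lambda a,b,o:np.degrees(np.arctan2(b[1]-a[1],b[0]-a[0]))-o
res={}
for nm,a,b,z,s,o in(('blk near top',(320,275),(700,268),.02,1,90),('blade inner',(310,256),(620,250),.01,-1,90),('blade outer',(310,184),(640,180),.01,1,90),('blk right top',(280,310),(232,545),.02,-1,0),('stock outer top',(186,240),(145,500),.018,-1,0),('blk left top',(715,295),(605,545),.02,1,0)):
    A,B,e=edge(px(*a),px(*b),z,s);
    if o==0 or True: print(nm,A,B,'ang',round(ang(A,B,o),2),'rms',round(float(e),2))
    res[nm]=(A,B)
def dist(l,m): # offset of line m from line l at m's ends
    A,B=l;d=(B-A)/np.linalg.norm(B-A);n=np.array([-d[1],d[0]]);return [round(float((q-A)@n),2) for q in m]
print('blade inner vs blk near',dist(res['blk near top'],res['blade inner']),'outer',dist(res['blk near top'],res['blade outer']))
print('stock outer vs blk right',dist(res['blk right top'],res['stock outer top']),'left side',dist(res['blk right top'],res['blk left top']))
E
python3 flush.py
```

```text
blk near top [585.64 184.75] [577.92 270.67] ang 5.14 rms 0.09
blade inner [587.14 185.62] [580.51 257.6 ] ang 5.27 rms 0.09
blade outer [568.47 179.93] [561.6  253.73] ang 5.32 rms 0.18
blk right top [597.11 179.22] [674.92 187.24] ang 5.88 rms 0.28
stock outer top [581.12 153.87] [662.55 162.09] ang 5.76 rms 0.31
blk left top [584.36 278.35] [666.25 287.34] ang 6.27 rms 0.28
blade inner vs blk near [-1.57, -1.4] outer [17.54, 17.77]
stock outer vs blk right [-23.58, -23.75] left side [99.91, 100.47]
```

```bash
python3 -m inch '[[[0,20,0,-20,0,0,0],[0,20,0,-20,0,0,0],[0,0,0,0,0,0,0],[0,0,0,0,0,0,0]]]'; python3 -c "
from h import *
show()
for c in('scene','top'):
  C=viewer.camera(c);print(c,[(np.round(m['position']),round(m['conf'],2)) for m in finder.mark_of(c,'lid_knob')[:2]],np.round(proj(C,[.66,-.235,.115])))
print(bot.job_done())"
```

```text
time: 36.55
ee_pos: [0.4844, 0.0652, 0.1947]
tcp_rot: [-180.0, 20.1, -175.0]
wrist_force: [0.7, 0.5, 0.3]
opening: -0.0007
grasp_force: 0.0
36.55 [484.4  65.2 194.7] [-180.    20.1 -175. ] F [0.7 0.5 0.3] op -0.7 g 0.0 q [  8. -25. -22.  72.  -1.   3.]
scene [(array([162., 154.]), 0.78)] [165. 154.]
top [(array([352., 171.]), 0.81)] [351. 176.]
the job is handed in; nothing more can be done
None
```

I handed the job in at 36.6 s: the lid is open on its stop and the square lies round the block's near right corner, stock and blade parallel to its faces within about 0.2° with no gap I could measure, though my last push went to about 8 N and slid the block roughly 2 mm.

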